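# Shut the draft shield, zero the balance and print the zero

## Robot

A 6-joint arm with a two-finger parallel gripper is mounted at the origin on a cart in front of the work surface, level with it; the furniture and walls round the work are solid. World frame = base frame: x ahead of the robot, y to its left, z up, the work surface at z = 0. Lengths are in m, angles in rad, forces in N, time in s.
With the tool pointing down it reaches from about 0.35 to 0.975 m from the base axis. Payload 4.9 kg.
Tool frame: the origin (TCP) lies at the very end of the fingers, on their centre line; the grasp point (between the pads) lies 19 mm behind it; x points along the fingers, y is the direction in which the jaws open and shut, and the axes are right-handed (so a half turn about x gives the same grasp; the last joint's range is limited). The gripper opens to 85 mm and grips with 20 to 120 N. Pads are 22 mm wide; open, the fingers measure 114 mm over their backs; the gripper's body (76 mm by 85 mm) begins 54 mm behind the grasp point. The pads swing forward as they close: fully open they stand 13 mm farther back than shut.
Start: joints at [1.007, 0.053, 1.613, -0, 1.476, -0.119], TCP at [0.269, 0.564, 0.231] pointing down, gripper open.
Joint ranges: [-3.01, 3.01], [-1.01, 2.22], [0.06, 2.58], [-1.02, 4.17], [0.09, 2.62], [-3.14, 3.14]. Speed limits (rad/s): [2.57, 2.57, 3.14, 3.14, 3.14, 3.14].

## Interface

Orientations are given as a rotation vector (axis times angle).
In Python, from station import ctrl, get_image, calibration, finish_job, search_frame, cut_out, mark_of gives the robot as it stands. The module is installed in compiled form; this text tells all that it offers.
- The arm moves only by the tool arm_command, never from a script. Its argument "plan" is a list that holds one entry, the list of rows, each a list of 7 numbers: the shift along the tool's x, y, z in m, then the turn, a rotation vector about the tool's x, y, z in degrees, then the finger opening in m, from 0 to 0.0854. A call has 1 to 20 rows; each row shifts and turns the pose as measured when the row begins, along the tool's axes as they then stand; what a row does not reach is not made up. A row lasts 1/12 s, in which the tool goes at most 41.7 mm and 7.16 degrees, less where a joint would pass 70% of its speed; a pose out of reach is approached as far as the arm can. A call with a gripper value outside its range is refused whole. The fingers move at their own pace and stop on an object; "squeeze" is the grip in N (left out, the last holds). Time passes only in rows, so rows that do not move let the fingers close. It gives the time, the measured TCP pose, the force and the opening at its end, in the units of the state.
- ctrl.get_obs(): the state, without advancing time (a new reading comes with each control period).
- get_image(name): name is "scene" or "top" or "wrist"; returns the picture (420x560x3 uint8, red, green, blue); there is no depth.
- calibration(name): a dict with "fx", "fy", "cx", "cy" (pixels), "cam_to_world" (4x4, takes a point from camera to world coordinates); the wrist camera has in their place "hand_eye" (4x4, takes a point from camera to tool coordinates, whose origin is the TCP and whose axes are the tool frame's). Camera axes: x right, y down, z forward; pixel columns grow to the right and rows downward; lengths in m; the calibration is good to about 2 mm. The wrist camera is an equidistant fisheye: a pixel r from the principal point sees the ray r / f radians off the axis. A picture is of the moment at which its call begins: read the wrist's pose just before it. calibration takes no time and is no camera call.
- finish_job(): hands the job in, once; it reports no verdict.
Trained networks look in the newest picture that a camera, given by its name, has taken for a name from the list of things; names that differ only in an ending like _2 or _b are one class to them, and where a whole thing is asked for, a point or a joint stands for the part that bears it (a point fixed in the world has none). Each returns a list of dicts, best first, with "conf" (0 to 1); they miss things now and then, are a little off and sometimes report something else, mostly with a low value. They report only what shows in the picture. A call takes as long as a camera call.
- search_frame(camera, thing): "at" ([x, y, z] in m, in the coordinates of the camera as it stood for that picture, good to about 4 mm: the middle of the surface that is visible of it).
- cut_out(camera, thing): "mask" (420x560 bool, what is visible of it).
- mark_of(camera, thing): "at" ([x, y, z] in m, in the coordinates of the camera as it stood for that picture, good to about 4 mm: a listed point, or the origin of a listed thing).
The state is a dict: "t": time; "q": joint angles; "dq": joint speeds; "effort": joint torques, N m; "tool_pos": TCP position; "tool_rot": TCP orientation; "contact_force": force on the tool from outside, world axes, zero at the start; "wrist_torque": the same for the moment, N m; "opening": finger opening in m.
Only numpy, scipy, OpenCV 4.12 (cv2) and the standard library are available. Lean on these libraries where they do the work, as an engineer would, in place of code of your own. Each camera call takes 0.05 s, during which the arm holds its last target. There are 200 camera calls.

## Task

Record a zero reading on the balance with the empty white dish on its pan: with a fingertip behind the blue pull bar, slide the glass top door of the draft shield fully shut so that no draught disturbs it, then lightly press the red key to zero it, let it up again, and last lightly press the blue key to print the reading. Only touch and push: do not pinch the pull bar, keep off all keys until the door is shut and off the white keys throughout, leave the dish, vials, jar and spatula as they are, and finish with both keys released and the door still shut.

Things in the scene. Friction and masses are not known exactly. Their poses are not given: they have to be found in the camera images.
- balance: Cream top-loading laboratory balance, 299 mm deep (its x) by 194 mm wide (its y), fixed to the worktop. Origin: centre of its underside; x from the front with the keys (towards the robot) to the rear, y left, z up. Four keys in a row at x = -121 mm: blue, white, white, red from left to right, 33 mm apart. Round steel pan centred at x = +50 mm, its top 76 mm up.
- shield: Box-shaped glass draft shield with an aluminium frame, standing fixed on the balance round the pan; origin and axes as the balance's. It spans x -40 to +142 mm, y -88 to +88 mm; frame top at z = 130 mm, guides beside the door up to 137 mm. Its roof is the sliding glass door.
- door (a joint): Opening of the draft shield's sliding top door in m: 0 fully shut (front end stop), up to 0.08 when slid to the rear (the balance's +x). It starts part-open, stays where it is left, and slides with about 1.5 N; at 0 it meets a hard stop.
- bar_back (a point): Middle of the rear face (black rubber, facing the balance's +x) of the door's pull bar: a blue bar across the door near its front edge, 100 mm long (along the balance's y), 10 mm thick with its rubber, 20 mm high on the glass. The point lies 10 mm above the glass and 10 mm below the bar's top and moves with the door. Behind the bar is bare flat glass for 155 mm.
- bar: The pull bar's blue front part (6 mm thick); origin at the middle of its foot on the glass, axes as the balance's.
- bar_pad: The black rubber strip, 4 mm thick, on the rear of the pull bar; origin at the middle of its lower edge, axes as the balance's.
- key_blue (a point): Centre of the top of the blue key, the leftmost of the four (print): spring key 24 mm wide, 14 mm deep, its top 3 mm proud of the sloping (8 degrees, lower towards the front) key panel.
- key_red (a point): Centre of the top of the red key, the rightmost of the four (zero): spring key 24 mm wide, 14 mm deep, its top 3 mm proud of the sloping (8 degrees, lower towards the front) key panel.
- balance_key_0 (a joint): Travel of the blue key in m: 0 up, 0.0015 fully down. It begins to move at about 1 N, is down 0.8 mm (which counts as pressed) at about 4.3 N and fully down (rigid) at about 7 N; it springs back by itself.
- balance_key_3 (a joint): Travel of the red key, as for the blue key.
- balance_key_1 (a joint): Travel of the left white key, same make; leave it alone.
- balance_key_2 (a joint): Travel of the right white key, same make; leave it alone.
- white_dish: Loose white porcelain dish, 106 mm across, 27 mm high, standing on the pan inside the shield; origin at the centre of its underside. Leave it alone.
- vial_a: Loose glass vial with white cap and brownish contents, 27 mm across, 61 mm high, standing beside the balance; origin at its foot. Leave it alone.
- vial_b: Loose glass vial with white cap and pale contents, same size; origin at its foot. Leave it alone.
- jar: Loose amber square jar with a tan screw cap, 68 mm wide, 126 mm high, standing left of the balance; origin at its foot. Leave it alone.
- spat: Loose steel spatula, 199 mm long (its y), 16 mm wide, 8 mm high, lying beside the balance; origin under its middle. Leave it alone.

How it is judged:
By the outcome, as a careful person would: the job done as asked, in the order asked, and still so for the second after the job is handed in, with the robot touching nothing.
It also fails if it takes over 45 s, if anything falls off the work surface, if the arm or the gripper's body presses on something with over 40 N, if the wrist force passes 120 N, or if a joint passes its speed limit or range.

## Working session

There is one attempt and no reset: what is moved stays moved. The work goes in short steps, Python scripts to look and compute and a tool call to move; the robot and the scene stay as the last step left them, time stands still between calls to the robot, and variables do not carry over. Pictures are saved under pics/ and viewed, about 8 in all and at most 12, crops included, and the job is handed in when it is done.

Besides the shell and the picture viewer there is one more tool, called after "Emit:" in YAML: its name, and indented under it one key for each argument. arm_command: Moves the arm, as the interface text tells. Its arguments: {"type":"object","properties":{"plan":{"type":"array","items":{"type":"array","items":{"type":"array","items":{"type":"number"}}}},"squeeze":{"type":"number"}},"required":["plan"]}

```bash
mkdir -p pics; cat > h.py <<'E'
import numpy as np, cv2
from scipy.spatial.transform import Rotation as R
from station import *
def T(o):
    M=np.eye(4); M[:3,:3]=R.from_rotvec(o["tool_rot"]).as_matrix(); M[:3,3]=o["tool_pos"]; return M
def snap(c,fn=None):
    o=ctrl.get_obs(); im=get_image(c); k=calibration(c)
    M=T(o)@k["hand_eye"] if c=="wrist" else np.array(k["cam_to_world"])
    if fn: cv2.imwrite("pics/"+fn,im[...,::-1])
    return im,M
def pts(c,M,names,f=mark_of):
    for n in names:
        for d in f(c,n)[:2]: print(c,n,round(d["conf"],2),(M@np.r_[d["at"],1])[:3].round(4))
E
python3 - <<'E'
from h import *
for c in("scene","top"):
    im,M=snap(c,c+"1.png"); pts(c,M,["balance","bar_back","key_blue","key_red","shield","jar"])
o=ctrl.get_obs();print(o["t"],T(o).round(3),o["opening"],calibration("top"))
a=cv2.imread("pics/scene1.png");b=cv2.imread("pics/top1.png")
E
```

```text
scene bar_back 0.91 [0.5835 0.0567 0.1459]
scene key_blue 0.54 [5.484e-01 6.210e-02 1.000e-04]
scene key_blue 0.41 [0.4278 0.1035 0.0729]
scene key_red 0.59 [0.4268 0.0091 0.067 ]
scene shield 0.83 [ 0.549   0.0588 -0.0008]
scene jar 0.6 [ 0.4217  0.4124 -0.0008]
top balance 0.71 [ 0.4989  0.1902 -0.0037]
top balance 0.65 [0.5755 0.0598 0.1325]
top bar_back 0.86 [0.5821 0.0591 0.1468]
top key_blue 0.65 [0.4292 0.1115 0.0621]
top key_red 0.68 [0.5789 0.0559 0.1385]
top key_red 0.53 [0.4291 0.0096 0.0663]
top shield 0.97 [0.5483 0.0574 0.005 ]
top shield 0.4 [ 0.5645 -0.0628 -0.0016]
top jar 0.63 [0.4257 0.4144 0.0005]
0.7 [[ 0.     0.43   0.903  0.269]
 [ 0.     0.903 -0.43   0.564]
 [-1.     0.     0.     0.231]
 [ 0.     0.     0.     1.   ]] 0.08567784002802738 {'fx': 501.161314291409, 'fy': 501.161314291409, 'cx': 280.6930152052713, 'cy': 201.50324827203835, 'cam_to_world': array([[ 0.00495351, -0.98238302,  0.18681294,  0.37971715],
       [-0.99985444, -0.00791573, -0.01511404,  0.20746179],
       [ 0.01632654, -0.18671088, -0.98227923,  1.11672281],
       [ 0.        ,  0.        ,  0.        ,  1.        ]])}
```

View pics/scene1.png

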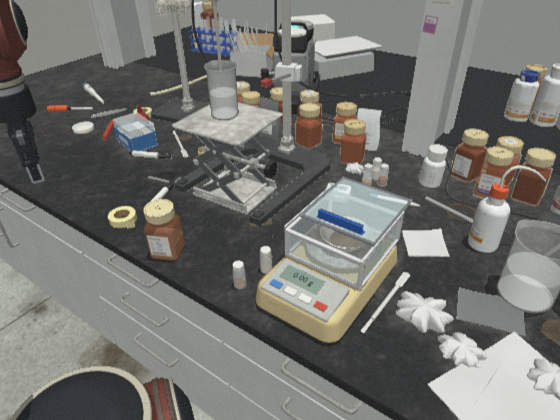

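View pics/top1.png

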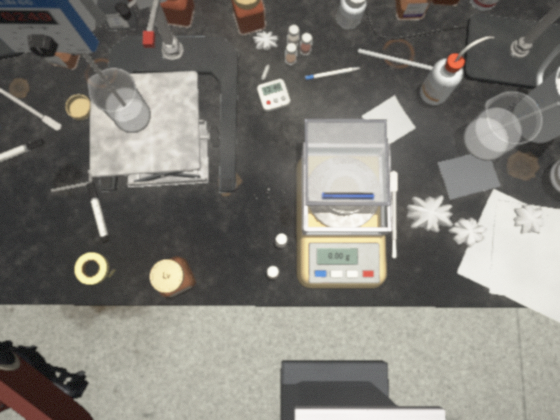

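The scene view shows the balance at centre right, part-open, with its keys facing the robot. In the top view, blue is at (320,273), red at (368,273) and the bar at (348,196), with yaw near 0. The networks' stray hits at (0.499, 0.190) for the balance and (0.579, 0.056) for red disagree with the picture, so I'm dropping them. Next I'll close the fingers, turn, and go behind and above the bar.

Emit:
arm_command:
  plan:
    - [[0,0,0,-6.4,0,0,0],[0,0,0,-6.4,0,0,0],[0,0,0,-6.4,0,0,0],[0,0,0,-6.4,0,0,0],[0,-0.034,0.023,0,0,0,0],[0,-0.034,0.023,0,0,0,0],[0,-0.034,0.023,0,0,0,0],[0,-0.034,0.023,0,0,0,0],[0,-0.034,0.023,0,0,0,0],[0,-0.034,0.023,0,0,0,0],[0,-0.034,0.023,0,0,0,0],[0,-0.034,0.023,0,0,0,0],[0,-0.034,0.023,0,0,0,0],[0,-0.034,0.023,0,0,0,0],[0,-0.034,0.023,0,0,0,0],[0,-0.034,0.023,0,0,0,0],[0,-0.034,0.023,0,0,0,0],[0,-0.034,0.023,0,0,0,0]]
  squeeze: 20

```text
t: 2.2
tool_pos: [0.6076, 0.0941, 0.2331]
tool_rot: [-0.027, 1.564, 0.036]
contact_force: [0.5, 0.8, 0.4]
opening: 0.0002
```

```bash
python3 - <<'E'
from h import *
im,M=snap("wrist","w1.png"); pts("wrist",M,["balance","bar_back","key_blue","key_red","bar"])
o=ctrl.get_obs();print(o["t"],T(o).round(3),o["opening"],o["contact_force"])
E
```

```text
wrist balance 0.7 [ 0.5528  0.0572 -0.0015]
wrist bar_back 0.55 [0.5828 0.0595 0.1414]
wrist bar_back 0.33 [ 0.4177  0.4166 -0.005 ]
wrist key_red 0.7 [0.4283 0.0134 0.0646]
wrist bar 0.94 [0.576  0.0575 0.133 ]
2.5 [[ 0.005 -0.041  0.999  0.606]
 [ 0.006  0.999  0.041  0.097]
 [-1.     0.006  0.005  0.233]
 [ 0.     0.     0.     1.   ]] -0.00024185808343851783 [ 0.30089253 -0.02019746  0.12730045]
```

Emit:
arm_command:
  plan:
    - [[0,-0.019,0.004,2.4,0,0,0],[0,-0.018,0.003,0,0,0,0],[0.03,0,0,0,0,0,0],[0.03,0,0,0,0,0,0],[0.01,0,0,0,0,0,0],[0,0,0,0,0,0,0]]

```text
t: 3.0
tool_pos: [0.6129, 0.0688, 0.1647]
tool_rot: [-0.004, 1.558, 0.015]
contact_force: [-1.6, -0.7, 0.4]
opening: -0.0003
```

```bash
python3 - <<'E'
from h import *
im,M=snap("scene"); cv2.imwrite("pics/s2.png",cv2.resize(im[150:350,230:430],None,fx=3,fy=3,interpolation=2)[...,::-1]); pts("scene",M,["bar_back"])
o=ctrl.get_obs();print(o["t"],T(o).round(3),o["contact_force"])
E
```

```text
scene bar_back 0.85 [0.5821 0.0565 0.142 ]
3.1 [[ 0.016 -0.012  1.     0.614]
 [ 0.008  1.     0.012  0.069]
 [-1.     0.007  0.016  0.167]
 [ 0.     0.     0.     1.   ]] [0.43012615 0.06488958 0.87177114]
```

View pics/s2.png

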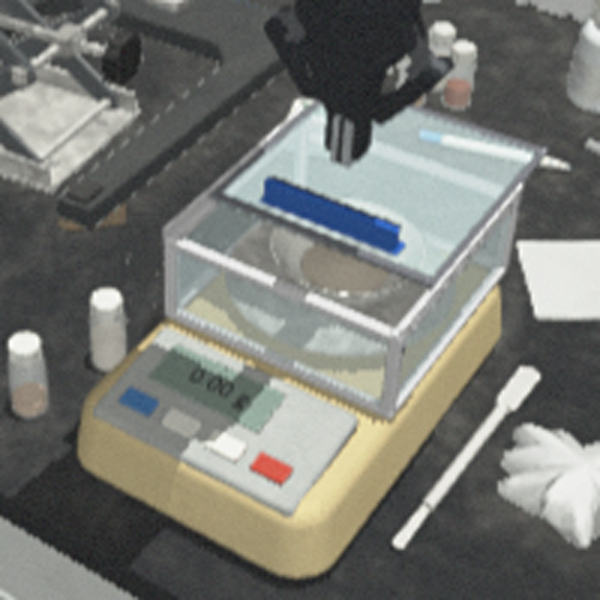

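The closed fingers at (345,150) in the crop are behind the bar at (265–400, 185–250), over bare glass. Now lower to about 10 mm above the glass.

Emit:
arm_command:
  plan:
    - [[0.012,-0.01,0,0,0,0,0],[0.009,0,0,0,0,0,0],[0,0,0,0,0,0,0]]

```text
t: 3.35
tool_pos: [0.6172, 0.0593, 0.1498]
tool_rot: [-0.006, 1.547, 0.017]
contact_force: [0.0, -0.2, -1.0]
opening: -0.0002
```

Emit:
arm_command:
  plan:
    - [[0.006,0,-0.008,0,1.3,0,0],[0,0,-0.008,0,0,0,0],[0,0,-0.006,0,0,0,0],[0,0,-0.006,0,0,0,0]]

```text
t: 3.68
tool_pos: [0.5888, 0.0584, 0.1441]
tool_rot: [-0.005, 1.569, 0.016]
contact_force: [1.4, 0.8, -1.1]
opening: 0.0002
```

Emit:
arm_command:
  plan:
    - [[0,0,-0.008,0,0,0,0],[0,0,-0.008,0,0,0,0],[0,0,-0.008,0,0,0,0],[0,0,-0.006,0,0,0,0]]

```text
t: 4.02
tool_pos: [0.5561, 0.058, 0.1448]
tool_rot: [-0.005, 1.566, 0.016]
contact_force: [1.8, 0.0, -1.4]
opening: 0.0001
```

```bash
python3 - <<'E'
from h import *
im,M=snap("scene"); cv2.imwrite("pics/s3.png",cv2.resize(im[150:350,230:430],None,fx=3,fy=3,interpolation=2)[...,::-1]); pts("scene",M,["bar_back"])
o=ctrl.get_obs();print(o["t"],T(o).round(3),o["contact_force"])
E
```

```text
scene bar_back 0.55 [0.5419 0.0562 0.1458]
4.1167 [[ 0.004 -0.014  1.     0.556]
 [ 0.007  1.     0.014  0.058]
 [-1.     0.007  0.004  0.145]
 [ 0.     0.     0.     1.   ]] [ 0.32086324  0.67504292 -0.30123824]
```

View pics/s3.png

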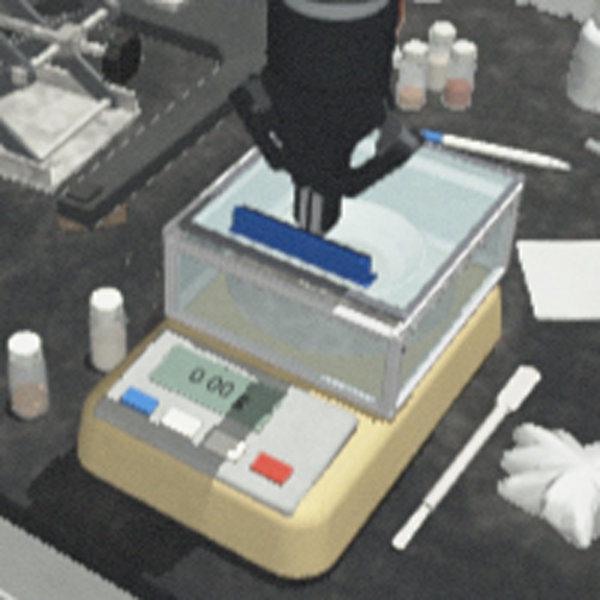

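The door has followed: the bar is now at (235–375, 210–280), a small gap remains at the front, and the finger is still behind the bar. Continue in smaller steps.

Emit:
arm_command:
  plan:
    - [[0,0,-0.005,0,0,0,0],[0,0,-0.004,0,0,0,0],[0,0,-0.003,0,0,0,0]]

```text
t: 4.37
tool_pos: [0.5439, 0.0578, 0.1453]
tool_rot: [-0.005, 1.564, 0.016]
contact_force: [11.5, 0.3, -3.4]
opening: -0.0001
```

Emit:
arm_command:
  plan:
    - [[0,0,-0.003,0,0,0,0],[0,0,-0.003,0,0,0,0]]

```text
t: 4.53
tool_pos: [0.544, 0.0578, 0.1458]
tool_rot: [-0.004, 1.543, 0.016]
contact_force: [14.6, 0.7, -10.2]
opening: -0.0
```

Emit:
arm_command:
  plan:
    - [[0,0,-0.003,0,0,0,0],[0,0,-0.002,0,0,0,0]]

```text
t: 4.7
tool_pos: [0.5442, 0.0578, 0.146]
tool_rot: [-0.003, 1.527, 0.016]
contact_force: [8.1, 0.8, -5.1]
opening: 0.0001
```

Firm stop at x=0.544. Back off, rise, and check the door.

Emit:
arm_command:
  plan:
    - [[0,0,0.005,0,0,0,0],[0,0,0.01,0,0,0,0],[0,0,0.005,0,1.3,0,0],[-0.02,0,0,0,1.2,0,0],[-0.025,0,0,0,0,0,0],[-0.025,0,0,0,0,0,0],[0,0,0,0,0,0,0]]

```text
t: 5.28
tool_pos: [0.5646, 0.0573, 0.2168]
tool_rot: [-0.003, 1.584, 0.016]
contact_force: [1.0, -1.1, 1.8]
opening: 0.0001
```

```bash
python3 - <<'E'
from h import *
im,M=snap("scene"); cv2.imwrite("pics/s4.png",cv2.resize(im[170:330,250:420],None,fx=4,fy=3.7,interpolation=2)[...,::-1]); pts("scene",M,["bar_back","key_blue","key_red"])
im,M=snap("wrist"); pts("wrist",M,["bar_back","key_blue","key_red"])
im,M=snap("top"); pts("top",M,["bar_back","key_blue","key_red"])
o=ctrl.get_obs();print(o["t"],T(o).round(3),o["contact_force"])
E
```

```text
scene bar_back 0.8 [0.5325 0.0558 0.145 ]
scene key_blue 0.46 [0.4241 0.1034 0.0665]
scene key_blue 0.37 [0.5029 0.1863 0.    ]
scene key_red 0.55 [0.4243 0.0078 0.0719]
wrist bar_back 0.86 [0.531  0.0588 0.1422]
wrist key_blue 0.74 [0.4272 0.1086 0.0686]
wrist key_red 0.73 [0.4296 0.0129 0.0625]
top bar_back 0.8 [0.5318 0.0631 0.1452]
top key_blue 0.63 [0.4274 0.1109 0.0632]
5.8833 [[-0.022 -0.012  1.     0.561]
 [ 0.008  1.     0.012  0.057]
 [-1.     0.009 -0.022  0.21 ]
 [ 0.     0.     0.     1.   ]] [-0.76909474  0.03990799 -0.10594735]
```

View pics/s4.png

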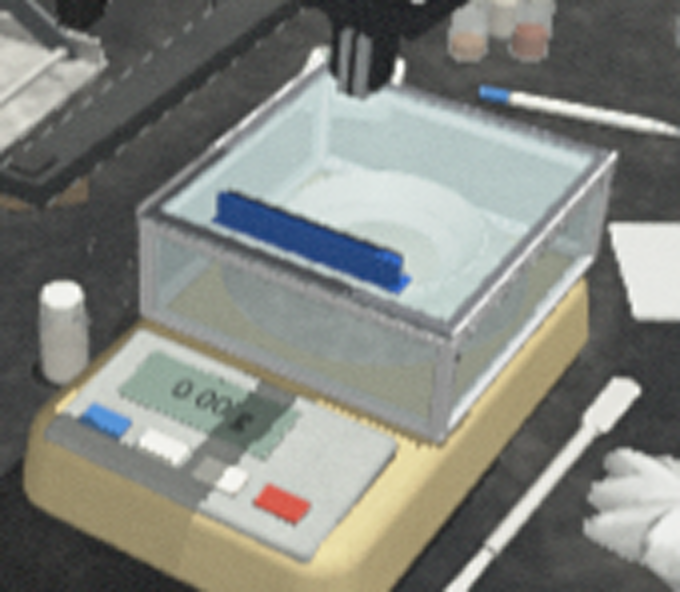

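The door's front edge is flush with the front frame, with the bar at (215–410, 195–290), so it is shut. All three cameras put bar_back at x≈0.532. Next, go above the red key, about (0.4275, 0.0095, 0.066), tilted 8° to match the panel.

Emit:
arm_command:
  plan:
    - [[0,-0.012,-0.034,0,0,0,0],[0,-0.012,-0.034,0,0,0,0],[0,-0.012,-0.034,0,0,0,0],[0,-0.012,-0.034,0,0,0,0],[0,0,0,0,-4.6,0,0],[0,0,0,0,-4.6,0,0],[0.035,0,0,0,0,0,0],[0.035,0,0,0,0,0,0],[0.03,0,0,0,0,0,0],[0,0,0,0,0,0,0],[0,0,0,0,0,0,0]]

```text
t: 6.8
tool_pos: [0.4378, 0.006, 0.1149]
tool_rot: [-0.005, 1.412, 0.013]
contact_force: [0.2, -0.4, 1.2]
opening: -0.0001
```

```bash
cat > to.py <<'E'
from h import *
import sys
o=ctrl.get_obs();M=T(o);print(o["t"],M.round(3).tolist(),o["contact_force"].round(1) if hasattr(o["contact_force"],"round") else o["contact_force"])
g=np.array(eval(sys.argv[1]));print("tool-axes shift",(M[:3,:3].T@(g-M[:3,3])).round(4))
E
python3 to.py "[.4275,.008,.066]"; python3 - <<'E'
from h import *
im,M=snap("wrist"); pts("wrist",M,["key_red"])
cv2.imwrite("pics/w5.png",im[...,::-1])
im,M=snap("scene");pts("scene",M,["key_red"])
E
```

```text
6.8 [[0.158, -0.012, 0.987, 0.438], [0.006, 1.0, 0.011, 0.006], [-0.987, 0.005, 0.158, 0.115], [0.0, 0.0, 0.0, 1.0]] [ 0.2 -0.4  1.2]
tool-axes shift [ 0.0467  0.0019 -0.0179]
wrist key_red 0.65 [ 0.5677 -0.06    0.002 ]
wrist key_red 0.6 [0.4335 0.0096 0.0634]
scene key_red 0.67 [0.4302 0.0086 0.0684]
```

View pics/w5.png

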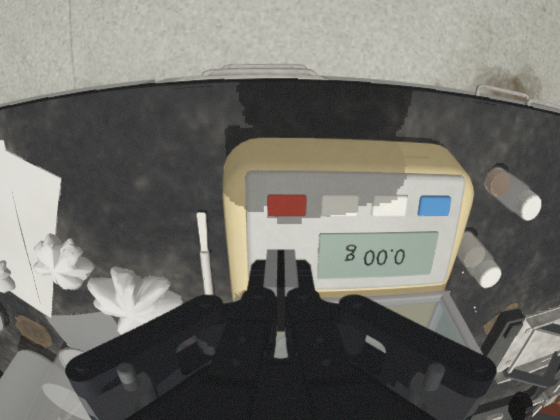

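The wrist view shows the red key at (287,205) and the closed fingertips at (282,255), laterally in line and about 15 mm too far to the rear. That agrees with the computed shift. The network's first red hit at (0.568, −0.060) is false.

Emit:
arm_command:
  plan:
    - [[0,0.002,-0.017,0,1.1,0,0],[0.015,0,0,0,0,0,0],[0.015,0,0,0,0,0,0],[0,0,0,0,0,0,0],[0,0,0,0,0,0,0]]

```text
t: 7.42
tool_pos: [0.4332, 0.0067, 0.0947]
tool_rot: [-0.009, 1.411, 0.011]
contact_force: [0.4, 0.1, -0.5]
opening: 0.0
```

```bash
python3 to.py "[.4285,.008,.066]"; python3 - <<'E'
from h import *
im,M=snap("wrist"); pts("wrist",M,["key_red","key_blue"])
cv2.imwrite("pics/w6.png",cv2.resize(im[120:320,180:480],None,fx=2.5,fy=2.5,interpolation=2)[...,::-1])
E
```

```text
7.4167 [[0.159, -0.013, 0.987, 0.433], [0.002, 1.0, 0.012, 0.007], [-0.987, 0.0, 0.159, 0.095], [0.0, 0.0, 0.0, 1.0]] [ 0.4  0.1 -0.5]
tool-axes shift [ 0.0276  0.0014 -0.0092]
wrist key_red 0.79 [0.4312 0.0114 0.0635]
wrist key_blue 0.66 [0.4292 0.1096 0.0655]
```

View pics/w6.png

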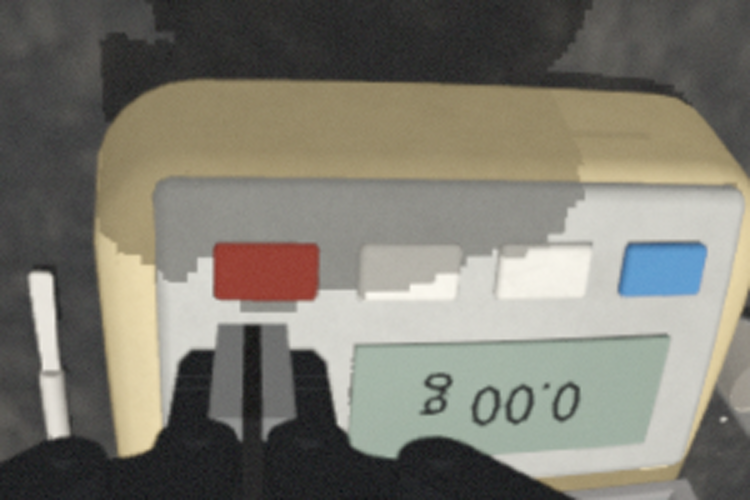

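The closed tips at (252,330) are narrower than the red key at (266,270). They need about 3 mm left and 8 mm forward.

Emit:
arm_command:
  plan:
    - [[0.008,0.003,-0.008,0,0,0,0],[0.008,0,0,0,0,0,0],[0,0,0,0,0,0,0],[0,0,0,0,0,0,0]]

```text
t: 7.9
tool_pos: [0.4282, 0.0097, 0.0781]
tool_rot: [-0.009, 1.408, 0.01]
contact_force: [0.4, -0.5, 1.0]
opening: 0.0002
```

```bash
python3 to.py "[.430,.0095,.066]"
```

```text
7.9 [[0.162, -0.013, 0.987, 0.428], [0.002, 1.0, 0.013, 0.01], [-0.987, -0.0, 0.162, 0.078], [0.0, 0.0, 0.0, 1.0]] [ 0.4 -0.5  1. ]
tool-axes shift [ 0.0122 -0.0003 -0.0002]
```

Emit:
arm_command:
  plan:
    - [[0.005,0,0,0,0,0,0],[0.003,0,0,0,0,0,0],[0,0,0,0,0,0,0]]

```text
t: 8.15
tool_pos: [0.4295, 0.0098, 0.0692]
tool_rot: [-0.009, 1.408, 0.01]
contact_force: [0.1, -0.2, 0.1]
opening: 0.0002
```

Emit:
arm_command:
  plan:
    - [[0.002,0,0,0,0,0,0],[0,0,0,0,0,0,0]]

```text
t: 8.32
tool_pos: [0.43, 0.0098, 0.067]
tool_rot: [-0.009, 1.408, 0.01]
contact_force: [-0.9, 0.0, 0.7]
opening: -0.0
```

Emit:
arm_command:
  plan:
    - [[0.001,0,0,0,0,0,0],[0,0,0,0,0,0,0]]

```text
t: 8.48
tool_pos: [0.4301, 0.0098, 0.0665]
tool_rot: [-0.009, 1.409, 0.011]
contact_force: [-2.3, 0.7, 2.6]
opening: -0.0004
```

Emit:
arm_command:
  plan:
    - [[0.001,0,0,0,0,0,0]]

```text
t: 8.57
tool_pos: [0.4301, 0.0098, 0.0659]
tool_rot: [-0.009, 1.41, 0.011]
contact_force: [-6.1, 0.9, 6.5]
opening: 0.0
```

Emit:
arm_command:
  plan:
    - [[0.001,0,0,0,0,0,0]]

```text
t: 8.65
tool_pos: [0.4302, 0.0098, 0.0658]
tool_rot: [-0.009, 1.412, 0.011]
contact_force: [-8.9, 0.3, 13.6]
opening: 0.0001
```

```bash
python3 - <<'E'
from h import *
im,M=snap("wrist")
cv2.imwrite("pics/w7.png",cv2.resize(im[120:320,180:480],None,fx=2.5,fy=2.5,interpolation=2)[...,::-1])
print(ctrl.get_obs()["contact_force"],ctrl.get_obs()["tool_pos"])
E
```

```text
[-7.12517039  0.4747669   9.69829562] [0.43018457 0.00979234 0.06587611]
```

View pics/w7.png

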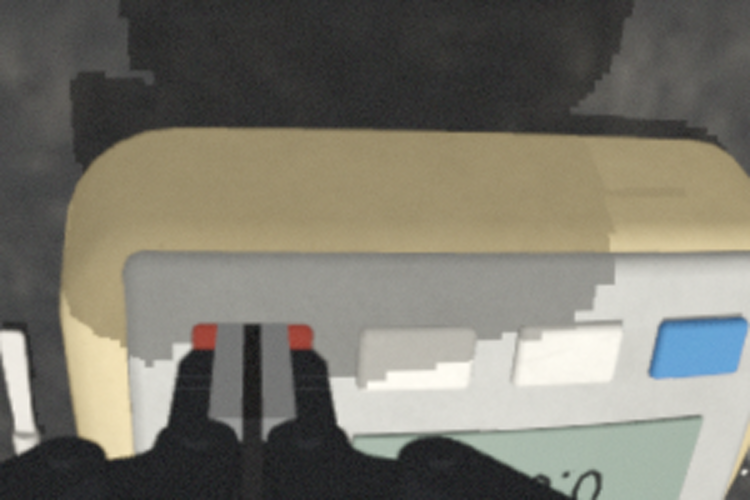

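The tips at (215–290, 325) sit centred on the red key and clear of the white one at (415,355). The force went through 6.5 and then 13.6 N, so the key is fully down. Release it and go across high to the blue key, 99 mm left and 3 mm further forward.

Emit:
arm_command:
  plan:
    - [[-0.01,0,0,0,0,0,0],[-0.015,0,0,0,0,0,0],[-0.005,0.01,0,0,-0.7,0,0],[0,0.033,-0.002,0,0,0,0],[0,0.033,0,0,0,0,0],[0,0.023,0,0,0,0,0],[0,0,0,0,0,0,0],[0,0,0,0,0,0,0],[0,0,0,0,0,0,0]]

```text
t: 9.45
tool_pos: [0.4245, 0.1116, 0.0976]
tool_rot: [-0.006, 1.389, 0.008]
contact_force: [-1.1, -0.6, -0.5]
opening: -0.0003
```

```bash
python3 to.py "[.427,.1088,.067]"; python3 - <<'E'
from h import *
im,M=snap("wrist"); pts("wrist",M,["key_red","key_blue"])
E
```

```text
9.45 [[0.18, -0.009, 0.984, 0.424], [0.002, 1.0, 0.009, 0.112], [-0.984, 0.0, 0.18, 0.098], [0.0, 0.0, 0.0, 1.0]] [-1.1 -0.6 -0.5]
tool-axes shift [ 0.0306 -0.0028 -0.0031]
wrist key_red 0.7 [0.4278 0.0102 0.0658]
wrist key_blue 0.88 [0.4294 0.1079 0.0662]
```

Emit:
arm_command:
  plan:
    - [[0,-0.003,-0.002,0,2.2,0,0],[0.012,0,0,0,0,0,0],[0.009,0,0,0,0,0,0],[0,0,0,0,0,0,0],[0,0,0,0,0,0,0]]

```text
t: 10.02
tool_pos: [0.4264, 0.104, 0.0756]
tool_rot: [-0.0, 1.429, 0.0]
contact_force: [0.2, -0.1, 0.2]
opening: 0.0003
```

```bash
python3 to.py "[.427,.1088,.067]"; python3 - <<'E'
from h import *
im,M=snap("wrist")
cv2.imwrite("pics/w8.png",cv2.resize(im[120:320,130:430],None,fx=2.5,fy=2.5,interpolation=2)[...,::-1])
E
```

```text
10.0167 [[0.142, -0.0, 0.99, 0.426], [-0.0, 1.0, 0.0, 0.104], [-0.99, -0.0, 0.142, 0.076], [0.0, 0.0, 0.0, 1.0]] [ 0.2 -0.1  0.2]
tool-axes shift [ 0.0086  0.0048 -0.0006]
```

View pics/w8.png

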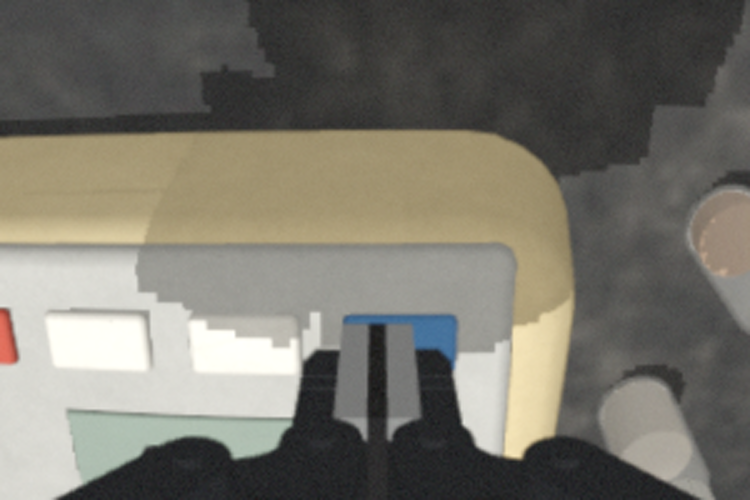

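The tips at (377,325) are about 5 mm right of the blue key's centre at (400,340). Correct that, then press slowly.

Emit:
arm_command:
  plan:
    - [[0,0.005,0,0,0,0,0],[0.004,0,0,0,0,0,0],[0,0,0,0,0,0,0]]

```text
t: 10.32
tool_pos: [0.4272, 0.1092, 0.0722]
tool_rot: [0.0, 1.427, -0.0]
contact_force: [-0.6, -0.3, -0.2]
opening: -0.0001
```

Emit:
arm_command:
  plan:
    - [[0.003,0,0,0,0,0,0],[0,0,0,0,0,0,0]]

```text
t: 10.48
tool_pos: [0.4279, 0.1096, 0.0693]
tool_rot: [-0.0, 1.426, 0.0]
contact_force: [-0.2, -0.1, -0.7]
opening: 0.0003
```

Emit:
arm_command:
  plan:
    - [[0.001,0,0,0,0,0,0]]

```text
t: 10.57
tool_pos: [0.4283, 0.1097, 0.0685]
tool_rot: [-0.0, 1.426, 0.001]
contact_force: [0.6, -0.7, 0.1]
opening: -0.0001
```

Emit:
arm_command:
  plan:
    - [[0.001,0,0,0,0,0,0],[0.001,0,0,0,0,0,0]]

```text
t: 10.73
tool_pos: [0.4285, 0.1098, 0.0665]
tool_rot: [-0.001, 1.426, 0.001]
contact_force: [-2.6, -0.9, 3.7]
opening: 0.0001
```

Emit:
arm_command:
  plan:
    - [[0.001,0,0,0,0,0,0]]

```text
t: 10.82
tool_pos: [0.4285, 0.1098, 0.0658]
tool_rot: [-0.001, 1.427, 0.001]
contact_force: [-4.6, -0.0, 5.4]
opening: 0.0001
```

Emit:
arm_command:
  plan:
    - [[0.001,0,0,0,0,0,0]]

```text
t: 10.9
tool_pos: [0.4286, 0.1098, 0.0656]
tool_rot: [-0.001, 1.428, 0.001]
contact_force: [-8.1, -0.5, 11.9]
opening: -0.0002
```

Blue is bottomed at 11.9 N. Release, retreat and check.

Emit:
arm_command:
  plan:
    - [[-0.01,0,0,0,0,0,0],[-0.025,0,0,0,0,0,0],[-0.035,0,0,0,0,0,0],[-0.035,0,0,0,0,0,0],[0,0,0,0,0,0,0],[0,0,0,0,0,0,0]]

```text
t: 11.4
tool_pos: [0.412, 0.1096, 0.172]
tool_rot: [-0.001, 1.431, 0.0]
contact_force: [0.3, 1.0, -0.8]
opening: -0.0003
```

```bash
python3 - <<'E'
from h import *
im,M=snap("scene"); cv2.imwrite("pics/s9.png",cv2.resize(im[150:350,220:430],None,fx=3,fy=3,interpolation=2)[...,::-1]); pts("scene",M,["bar_back"])
im,M=snap("wrist"); pts("wrist",M,["bar_back","key_blue","key_red"])
o=ctrl.get_obs();print(o["t"],o["contact_force"],o["tool_pos"])
E
```

```text
scene bar_back 0.74 [0.5323 0.0581 0.144 ]
wrist key_blue 0.91 [0.4243 0.109  0.0667]
wrist key_red 0.62 [0.4284 0.0081 0.0653]
11.7 [1.15571492 0.7981344  0.25223919] [0.41070796 0.10940953 0.16905099]
```

View pics/s9.png

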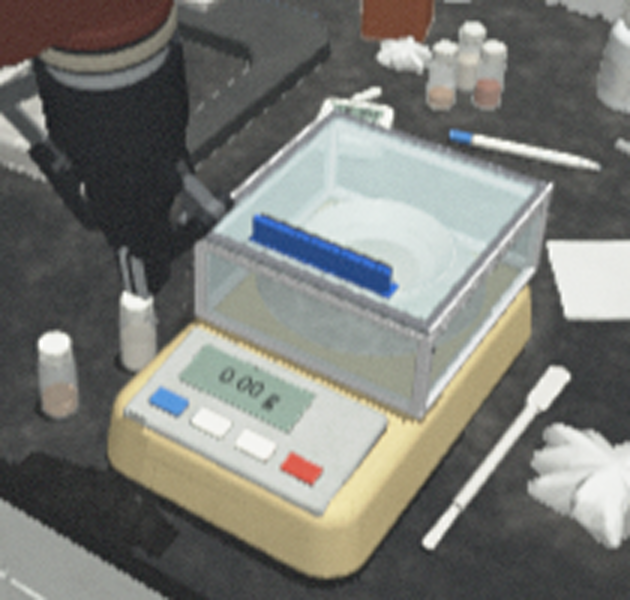

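The door is still shut, with the bar at (250–395, 220–290). All four keys are up, the display reads 0.00 g, and the vials and spatula are where they were. The gripper is clear and only appears in front of the vial.

```bash
python3 -c "
from station import finish_job; print(finish_job())"
```

```text
the job is handed in; nothing more can be done
None
```

The job is done and handed in at about 12 s of robot time; no verdict was reported.

- **Door:** I pushed the pull bar from behind with closed fingertips until it met a firm stop. The peak was about 15 N along the slide, with about 10 N vertical. The front edge looked flush with the frame, and bar_back measured x ≈ 0.532 from all three cameras.
- **Red key:** Pressed once, centred on the key, until fully down. It peaked at about 14 N vertical, firmer than the 7 N needed, then I released it.
- **Blue key:** Pressed last, until fully down at about 12 N vertical, then released.

**Last checks:** The final picture shows the door still shut (bar_back x = 0.532) and all four keys up. The display reads 0.00 g, and the vials and spatula have not moved. The arm is clear, at about 10 cm above the keys.

**What I could not confirm or that disagreed:**
- I judged the key presses by force and travel, because key travel cannot be read directly.
- During both presses the sensor also showed a sideways force of 8–9 N that I could not explain.
- The networks gave a few false hits, such as a red key at (0.568, −0.060), which I rejected against the pictures.
- In the last wrist picture, bar_back was not detected.
- I did not check the jar again at the end. The dish was visible only through the glass, and nothing touched it.

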